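# Back off the left-hand grinder nut and take out the slotted plate

## Task

The wheel on the small upright-spindle grinder is to be changed. Its bar nut has a left-hand thread: push its bar clockwise (seen from above), through its play and on, feeling that the nut gives, until the nut comes up against the keeper ring at the top of the spindle, without forcing it there or against the other end. Then lift the slotted plate out of its seat, draw it from under the nut by its tab and lay it flat in the large compartment of the parts tray without dropping it, leaving the nut backed off and the oil can and hammer alone.

Things in the scene. Friction and masses are not known exactly. Their poses are not given: they have to be found in the camera images.
- grinder: Fixed: base 180 x 180 x 50 mm, stone wheel dia 160 mm (top at z 78 mm), upright spindle dia 14 mm to z 144 mm. Origin on the spindle axis at table level, z up. A saddle on the wheel (x -66 to +31, y -33 to +33 mm) has a sunk seat for the plate: floor at z 84 mm, rim 4 mm high all round. The plate's tab lies to -x, its slot opens to +x. Keeper ring: dia 24 mm, underside at z 136 mm.
- seat (a point): where the plate's slab centre (plate_mid) lies when seated: fixed on the grinder, 18 mm from the spindle axis towards the tab; axes as the grinder's
- nut_hub (a point): Centre of the steel bar nut's underside, on the spindle axis. Foot dia 40 mm, 6 mm high; hub dia 36 mm, to 36 mm. Tight, it is at z 92 mm, just on the plate. Clockwise from above raises it, 4.8 mm a rad, until it meets the keeper ring after 1.2 to 1.5 rad of its own turning: a hard stop, felt. Counter-clockwise it jams within 0.25 rad. It stays as left. Over 30 N on nut or bar harms the thread.
- nut_bar (a point): On the nut's single bar, 60 mm from the spindle axis, mid-section, 28 mm above the nut's underside. Bar 14 mm wide, 16 mm high, ends 78 mm from the axis, at first somewhere from the grinder's +x to +y side (1.8 rad at most from +x). It has 0 to 0.7 rad of play on the hub (about 2 N), then turns the nut (0.35 N m, about 6 N here): 1.2 to 2.2 rad in all. 20 mm free below it when tight.
- plate_mid (a point): Centre of the slab of the loose slotted steel plate: 80 x 50 x 8 mm, about 0.25 kg; x along its length, z up. A slot 18 mm wide, 31 mm deep from its +x end goes round the spindle. Seated, its top is at z 92 mm. Lifted over 4 mm it passes the rim; with the nut fully up it has about 7 mm before it touches the nut's foot, which it clears when drawn about 45 mm to its own -x.
- plate_tab (a point): centre of the plate's upright grip tab: 24 mm (x) x 12 mm (y) x 34 mm high, standing on the slab at its -x end, 27 mm from plate_mid along -x and 21 mm above it; the place to grip, fingers on its two y faces
- tray: the parts tray, fixed: outside 140 mm (x) x 190 mm (y) x 30 mm high, walls and floor 4 mm. Origin under its centre. A divider at y +45 mm parts off a small compartment (+y side) with a washer and a bolt; the large compartment takes y -91 to +43 mm, x -66 to +66 mm.
- tray_main (a point): centre of the floor of the tray's large compartment, axes as the tray's
- oilcan_mid (a point): middle of a metal can, 66 mm in diameter, 130 mm high, standing on the table; to be left alone
- hammer_grip (a point): handle of a hammer lying on the table; to be left alone
There are look-alikes about, which are no part of the job. Leave any turquoise look-alike of the tray alone.

How it is judged:
On the way, in this order (a step that is already met when the one before it is completed fails the run):
1. the nut is backed off until its underside is at least 6.6 mm above its tight position (against the keeper ring, 7.2 mm), the plate still in its seat (z of nut_hub in the frame of grinder above 0.0989 m and distance between plate_mid and seat below 0.006 m), for 0.2 s.
2. the plate is drawn clear of the spindle (its slab centre more than 60 mm, seen from above, from where it was seated), the nut still up (z of nut_hub in the frame of grinder above 0.0989 m and horizontal distance between plate_mid and seat above 0.06 m), for 0.1 s.
At the end, for the whole second after the job is handed in: the slotted plate rests flat (within 0.12 rad), released, on the floor of the tray's large compartment, its slab centre within 50 mm (x) and 56 mm (y) of that compartment's middle, and the nut is still at least 6.6 mm up (z of nut_hub in the frame of grinder above 0.0989 m and x of plate_mid in the frame of tray between -0.05 and 0.05 m and y of plate_mid in the frame of tray between -0.08 and 0.032 m and z of plate_mid in the frame of tray below 0.014 m and angle between plate_mid's own z axis and vertical below 0.12 rad and linear speed of plate below 0.02 m/s and contact force between the fingers and plate below 0.1 N); the robot touches nothing.
It fails at once if the nut is pushed with more than 30 N (forced against either end) (contact force between nut and anything else above 30 N).
It fails at once if the plate is let go over the tray from more than 30 mm (horizontal distance between plate_mid and tray below 0.12 m and z of plate_mid in the frame of tray above 0.038 m and contact force between each of the fingers, anything else and plate below 0.1 N).
It fails at once if the oil can is moved more than 30 mm (distance of oilcan_mid from where it was at the start of the episode above 0.03 m).
It fails at once if the hammer is moved more than 30 mm (distance of hammer_grip from where it was at the start of the episode above 0.03 m).
It also fails if it takes over 72 s, if anything falls off the work surface, if the arm or the gripper's body presses on something with over 40 N, if the wrist force passes 120 N, or if a joint passes its speed limit or range.

## Robot

A 7-joint arm with a two-finger parallel gripper is mounted at the origin on the work surface. World frame = base frame: x ahead of the robot, y to its left, z up, the work surface at z = 0. Lengths are in m, angles in rad, forces in N, time in s.
With the tool pointing down it reaches from about 0.4 to 0.85 m from the base axis. Payload 10.4 kg.
Tool frame: the origin (TCP) lies between the finger pads; the fingertips stand 17 mm ahead of it and the grasp point (between the pads) lies 2 mm behind it; x points along the fingers, y is the direction in which the jaws open and shut, and the axes are right-handed (so a half turn about x gives the same grasp; the last joint's range is limited). The gripper opens to 87 mm and grips with 3 to 60 N. Pads are 19 mm wide; open, the fingers measure 117 mm over their backs; the gripper's body (75 mm by 190 mm) begins 51 mm behind the grasp point.
Start: joints at [1.101, 0.332, -0.065, 1.46, 0.022, 1.35, -0.088], TCP at [0.27, -0.564, 0.24] pointing down, gripper open.
Joint ranges: [-2.6, 2.6], [-0.5, 2.12], [-1.47, 1.34], [0.16, 2.42], [-1.27, 4.41], [0.06, 2.06], [-2.6, 2.6]. Speed limits (rad/s): [2.22, 2.22, 2.79, 2.79, 3.14, 3.14, 3.14].

## Interface

Orientations are given as a unit quaternion [x, y, z, w].
In Python, from bench import r, optics, close_job gives the robot as it stands.
- The arm moves only by the shell command python3 -m inch 'ROWS' [OPENING] [FORCE]. ROWS is JSON, a list of rows, each an object with "translation": the shift along the tool's x, y, z in cm, a list of three; "spin": the turn about the tool's x in degrees. In form: [{"translation": [tx, ty, tz], "spin": spin}, ...]. A call has 1 to 20 rows; each row shifts and turns the pose as measured when the row begins, along the tool's axes as they then stand; what a row does not reach is not made up. A row lasts 1/8 s, in which the tool goes at most 62.5 mm and 10.7 degrees, less where a joint would pass 70% of its speed; a pose out of reach is approached as far as the arm can. A call is refused whole if a number of a shift passes 6.25 or a number of a turn 10.7, either way. A call with a gripper value outside its range is refused whole. OPENING is the closure, from 0 (fully open) to 1 (shut), set as the call begins (- or left out, the last holds). The fingers move at their own pace and stop on an object; FORCE is the grip in N (left out, the last holds). Time passes only in rows, so rows that do not move let the fingers close. It gives the time, the measured TCP pose, the force and the opening at its end, in the units of the state.
- r.read_state(): the state, without advancing time (a new reading comes with each control period).
- optics.camera(name): name is "scene" or "side" or "wrist"; returns the picture (420x560x3 uint8, red, green, blue); there is no depth.
- optics.camera_model(name): a dict with "camera_matrix" (3x3 intrinsics, pixels), "world_from_camera" (4x4, takes a point from camera to world coordinates); the wrist camera has in their place "tool_from_camera" (4x4, takes a point from camera to tool coordinates, whose origin is the TCP and whose axes are the tool frame's). Camera axes: x right, y down, z forward; pixel columns grow to the right and rows downward; lengths in m; the calibration is good to about 2 mm. A picture is of the moment at which its call begins: read the wrist's pose just before it. camera_model takes no time and is no camera call.
- close_job(): hands the job in, once; it reports no verdict.
The state is a dict: "time": time; "joint_positions": joint angles; "joint_vel": joint speeds; "joint_torque": joint torques, N m; "ee_pos": TCP position; "eef_rot": TCP orientation; "ft_force": force on the tool from outside, world axes, zero at the start; "torque": the same for the moment, N m; "width": finger opening in m.
Only numpy, scipy, OpenCV 4.12 (cv2) and the standard library are available. Lean on these libraries where they do the work, as an engineer would, in place of code of your own. Each camera call takes 0.05 s, during which the arm holds its last target.

## Working session

There is one attempt and no reset: what is moved stays moved. The work goes in short steps, Python scripts to look and compute and a shell command to move; the robot and the scene stay as the last step left them, time stands still between calls to the robot, and variables do not carry over. Pictures are saved under pics/ and viewed, and the job is handed in when it is done.

```bash
mkdir -p pics; ls; python3 - <<'E'
from bench import r, optics
import cv2, numpy as np
np.set_printoptions(precision=4,suppress=True)
print(r.read_state())
for n in ["scene","side","wrist"]:
    im=optics.camera(n); cv2.imwrite(f"pics/{n}0.png",im[:,:,::-1]); print(n,optics.camera_model(n))
E
```

```text
pics
{'time': 0.0, 'joint_positions': array([ 1.1014,  0.3329, -0.0647,  1.461 ,  0.0216,  1.3499, -0.0885]), 'joint_vel': array([-0.0008,  0.0014, -0.0002, -0.0018,  0.0001, -0.0009,  0.0003]), 'joint_torque': array([ -0.0014, -62.3265,   0.0245, -38.9895,  -0.0613,   0.0399,
         0.0001]), 'ee_pos': array([ 0.2699, -0.5633,  0.2388]), 'eef_rot': array([-0.6894, -0.1571,  0.6897, -0.1562]), 'ft_force': array([ 0.6452,  0.2824, -0.2856]), 'torque': array([0.0189, 0.0307, 0.0321]), 'width': 0.08722683658520652}
scene {'camera_matrix': array([[528.7889,   0.    , 291.1605],
       [  0.    , 528.7889, 202.3211],
       [  0.    ,   0.    ,   1.    ]]), 'world_from_camera': array([[-0.7261,  0.5656, -0.3911,  1.0415],
       [ 0.6876,  0.6034, -0.4038,  0.5919],
       [ 0.0076, -0.5621, -0.827 ,  1.2514],
       [ 0.    ,  0.    ,  0.    ,  1.    ]])}
side {'camera_matrix': array([[383.5118,   0.    , 285.7391],
       [  0.    , 383.5118, 212.7222],
       [  0.    ,   0.    ,   1.    ]]), 'world_from_camera': array([[-0.9635, -0.1713,  0.2058,  0.2355],
       [-0.2678,  0.6158, -0.741 ,  0.8962],
       [ 0.0002, -0.7691, -0.6392,  0.8306],
       [ 0.    ,  0.    ,  0.    ,  1.    ]])}
wrist {'camera_matrix': array([[341.8885,   0.    , 281.4357],
       [  0.    , 341.8885, 206.2671],
       [  0.    ,   0.    ,   1.    ]]), 'tool_from_camera': array([[-0.0008, -0.2739,  0.9617, -0.145 ],
       [ 1.    ,  0.0004,  0.0009, -0.0003],
       [-0.0006,  0.9617,  0.2739, -0.0748],
       [ 0.    ,  0.    ,  0.    ,  1.    ]])}
```

View pics/scene0.png

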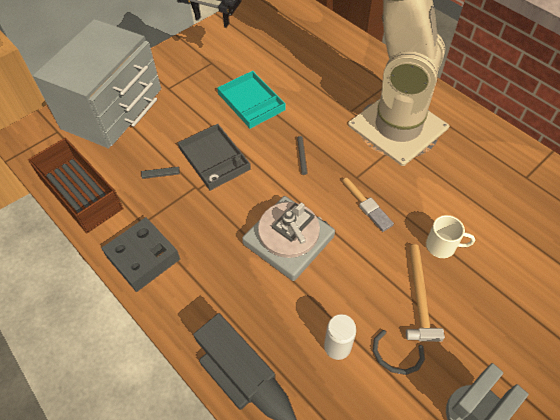

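View pics/side0.png

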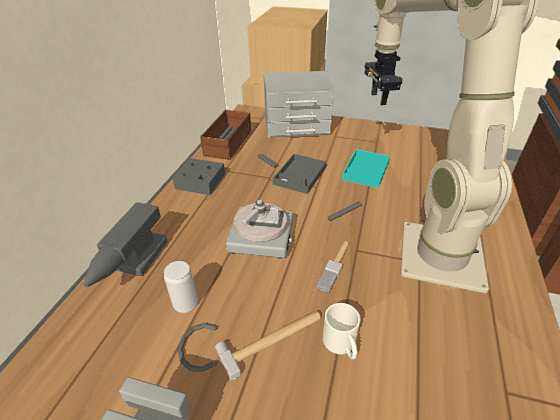

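View pics/wrist0.png

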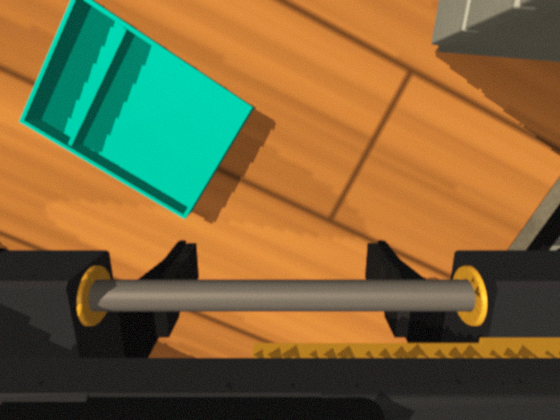

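The scene view shows the grinder near (290,232), the dark tray at (213,155) and the turquoise decoy at (250,98). The hammer is at right and the white can at (340,336). Next I'll zoom in on the grinder and tray.

```bash
cat > h.py <<'E'
from bench import r, optics
import cv2, numpy as np
from scipy.spatial.transform import Rotation as R
np.set_printoptions(precision=4,suppress=True)
def model(n,st=None):
    m=optics.camera_model(n);K=m["camera_matrix"]
    if n!="wrist": return K,m["world_from_camera"]
    st=st or r.read_state();T=np.eye(4);T[:3,:3]=R.from_quat(st["eef_rot"]).as_matrix();T[:3,3]=st["ee_pos"]
    return K,T@m["tool_from_camera"]
def px2w(n,u,v,z,st=None):
    K,T=model(n,st);d=T[:3,:3]@np.linalg.solve(K,[u,v,1]);o=T[:3,3]
    return o+d*(z-o[2])/d[2]
def w2px(n,P,st=None):
    K,T=model(n,st);P=np.atleast_2d(P);c=(P-T[:3,3])@T[:3,:3];q=c@K.T
    return q[:,:2]/q[:,2:]
def crop(im,x0,y0,x1,y1,s,f):
    cv2.imwrite(f,cv2.resize(im[y0:y1,x0:x1,::-1],None,fx=s,fy=s,interpolation=cv2.INTER_CUBIC))
def tw(p):  # tcp world->pos
    st=r.read_state();return R.from_quat(st["eef_rot"]).inv().apply(np.array(p)-st["ee_pos"])
E
python3 - <<'E'
from h import *
a=cv2.imread("pics/scene0.png")[:,:,::-1];b=cv2.imread("pics/side0.png")[:,:,::-1]
crop(a,235,185,345,285,6,"pics/s_g.png");crop(b,215,185,305,265,8,"pics/d_g.png")
crop(a,165,110,265,200,6,"pics/s_t.png")
E
```

```text
(no output)
```

View pics/s_g.png

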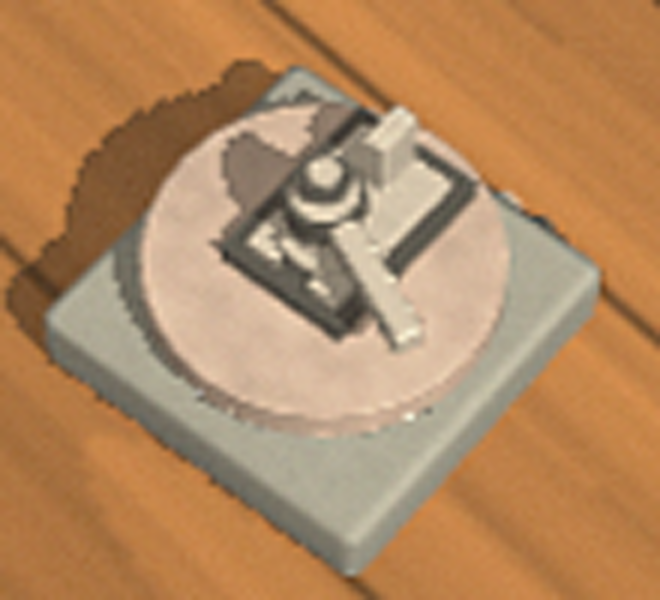

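View pics/d_g.png

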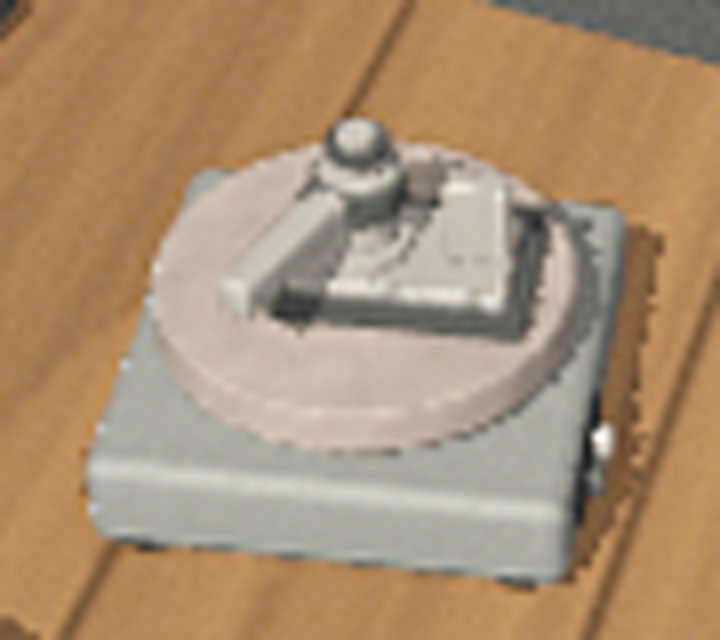

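View pics/s_t.png

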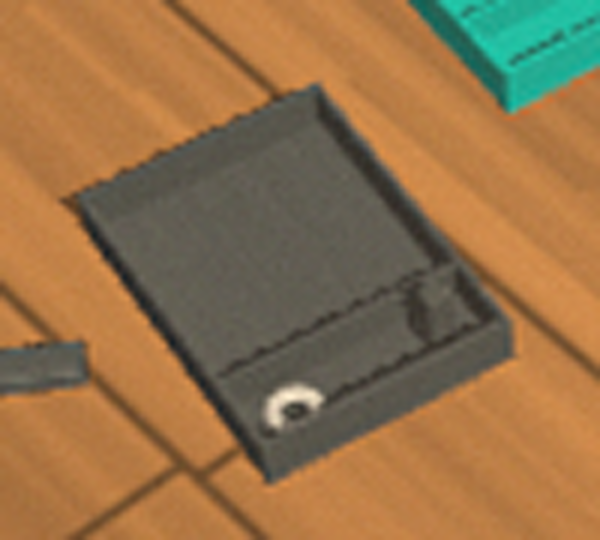

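The scene crops show the base top corners at crop (47,318), (350,545), (600,268) and (298,68). The bar's outer end is at (403,340), the tab top at (400,115) and the tray rim corners are all visible.

```bash
python3 - <<'E'
from h import *
S=lambda u,v,z:px2w("scene",235+u/6,185+v/6,z)
D=lambda u,v,z:px2w("side",215+u/8,185+v/8,z)
T=lambda u,v,z:px2w("scene",165+u/6,110+v/6,z)
c=np.array([S(47,318,.05),S(350,548,.05),S(602,268,.05),S(298,66,.05)])
print("base",c.mean(0),np.linalg.norm(np.diff(c,axis=0),axis=1))
e=(c[2]-c[1])+(c[3]-c[0]);print("dir near->right",np.arctan2(e[1],e[0]), "x-tab"); e=(c[1]-c[0])+(c[2]-c[3]);print(np.arctan2(e[1],e[0]))
print("spindle top scene",S(325,172,.144),"side",D(358,130,.144))
print("tab top",S(398,120,.126),D(480,188,.126))
print("bar end top",S(403,335,.128),"side",D(238,285,.128))
t=np.array([T(78,200,.03),T(318,85,.03),T(513,330,.03),T(268,462,.03)])
print("tray",t,t.mean(0),np.linalg.norm(np.diff(t,axis=0),axis=1))
e=(t[2]-t[1])+(t[3]-t[0]);print("tray +y dir",np.arctan2(e[1],e[0]));
for n,u,v,z in[("side",180,288,.065),("scene",340,336,.065)]:print("can",px2w(n,u,v,z))
st=r.read_state();print(R.from_quat(st["eef_rot"]).as_matrix())
E
```

```text
base [0.5469 0.0748 0.05  ] [0.1724 0.1771 0.1733]
dir near->right -3.0103157576177013 x-tab
1.6978361573254985
spindle top scene [0.545  0.0725 0.144 ] side [0.5433 0.0702 0.144 ]
tab top [0.496  0.0662 0.126 ] [0.4977 0.0692 0.126 ]
bar end top [0.569  0.1445 0.128 ] side [0.5629 0.1457 0.128 ]
tray [[ 0.565  -0.3942  0.03  ]
 [ 0.428  -0.3725  0.03  ]
 [ 0.4599 -0.1822  0.03  ]
 [ 0.5968 -0.2014  0.03  ]] [ 0.5124 -0.2875  0.03  ] [0.1388 0.193  0.1383]
tray +y dir 1.4057575882889985
can [0.6597 0.3669 0.065 ]
can [0.6554 0.3618 0.065 ]
[[-0.0005  0.4321 -0.9018]
 [ 0.0009 -0.9018 -0.4321]
 [-1.     -0.001   0.    ]]
```

```bash
python3 -m inch '[{"translation":[0,-4.0,-4.1],"spin":0},{"translation":[0,-4.0,-4.1],"spin":0},{"translation":[0,-4.0,-4.1],"spin":0},{"translation":[0,-4.0,-4.1],"spin":0},{"translation":[0,-4.0,-4.1],"spin":0},{"translation":[0,-4.0,-4.1],"spin":0},{"translation":[0,-4.0,-4.1],"spin":0},{"translation":[0,-4.0,-4.1],"spin":0},{"translation":[0,-4.0,-4.1],"spin":0},{"translation":[0,-4.0,-4.1],"spin":0},{"translation":[0,-4.0,-4.1],"spin":0}]' 1 20; python3 - <<'E'
from h import *
print(r.read_state())
E
```

```text
time: 1.52
ee_pos: [0.4907, 0.0428, 0.237]
eef_rot: [-0.69, -0.154, 0.691, -0.154]
ft_force: [0.4, -0.8, 0.4]
width: 0.0005
{'time': 1.525, 'joint_positions': array([ 0.4541,  0.0878, -0.6613,  1.7743,  0.0563,  1.2998, -1.3532]), 'joint_vel': array([-0.5947,  0.4988, -0.4727, -0.425 ,  0.33  ,  0.0381, -1.1441]), 'joint_torque': array([  3.7052, -43.9636,  -1.347 , -35.9374,  -1.0707,   0.1102,
         2.4454]), 'ee_pos': array([0.4907, 0.0428, 0.237 ]), 'eef_rot': array([-0.6897, -0.1535,  0.6907, -0.1538]), 'ft_force': array([ 0.4357, -0.7974,  0.3832]), 'torque': array([-0.032 , -0.0769, -0.0495]), 'width': 0.0004863821998799239}
```

```bash
python3 -m inch '[{"translation":[0,0,0],"spin":9},{"translation":[0,0,0],"spin":9},{"translation":[0,0,0],"spin":0}]'; python3 - <<'E'
from h import *
st=r.read_state();print(st['joint_positions'],st['ee_pos'],st['ft_force'])
np.save("st1.npy",np.r_[st['ee_pos'],st['eef_rot']])
im=optics.camera("wrist");cv2.imwrite("pics/w1.png",im[:,:,::-1])
print(R.from_quat(st['eef_rot']).as_matrix())
E
```

```text
time: 1.9
ee_pos: [0.4908, 0.0487, 0.2365]
eef_rot: [-0.705, -0.045, 0.707, -0.044]
ft_force: [-0.2, -0.3, -0.1]
width: 0.0007
[ 0.4326  0.0894 -0.6504  1.7735  0.054   1.2993 -1.6754] [0.4908 0.0487 0.2365] [-0.2216 -0.2783 -0.0656]
[[-0.0025  0.1255 -0.9921]
 [ 0.0016 -0.9921 -0.1255]
 [-1.     -0.0019  0.0022]]
```

View pics/w1.png

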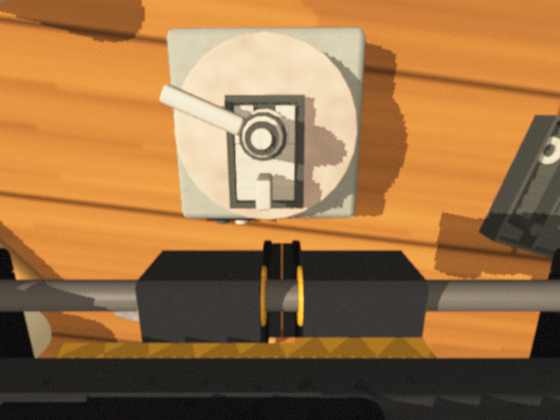

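The wrist view shows the spindle top at (261,138), the tab's top edge near (263,180) and the bar pointing to its end at (167,94). The base corners are (168,29), (364,29), (360,214) and (183,216).

```bash
python3 - <<'E'
from h import *
im=cv2.imread("pics/w1.png")[:,:,::-1];crop(im,150,15,380,225,3.4,"pics/w1c.png")
a=np.load("st1.npy");st=dict(ee_pos=a[:3],eef_rot=a[3:])
W=lambda u,v,z:px2w("wrist",u,v,z,st)
print("spindle",W(261,138,.144));c=np.array([W(168,29,.05),W(364,29,.05),W(360,214,.05),W(183,216,.05)])
print(c,c.mean(0));print("bar end",W(167,94,.128))
for yaw in(.13,):
  x=np.array([np.cos(yaw),np.sin(yaw),0]);
  o=np.array([.5455,.0730,0]);z=np.array([0,0,1])
  print(w2px("wrist",[o+.144*z,o-.045*x+.126*z,o-.045*x+.092*z,o-.058*x+.092*z,o+np.r_[.078*np.cos(1.29),.078*np.sin(1.29),.128]],st))
E
```

```text
spindle [0.544  0.0697 0.144 ]
[[ 0.6189  0.1657  0.05  ]
 [ 0.6406 -0.005   0.05  ]
 [ 0.4729 -0.0336  0.05  ]
 [ 0.448   0.1445  0.05  ]] [0.5451 0.0679 0.05  ]
bar end [0.5646 0.1396 0.128 ]
[[256.446  135.2077]
 [259.5065 193.066 ]
 [261.9793 183.672 ]
 [262.265  198.2304]
 [155.156   88.6291]]
```

View pics/w1c.png

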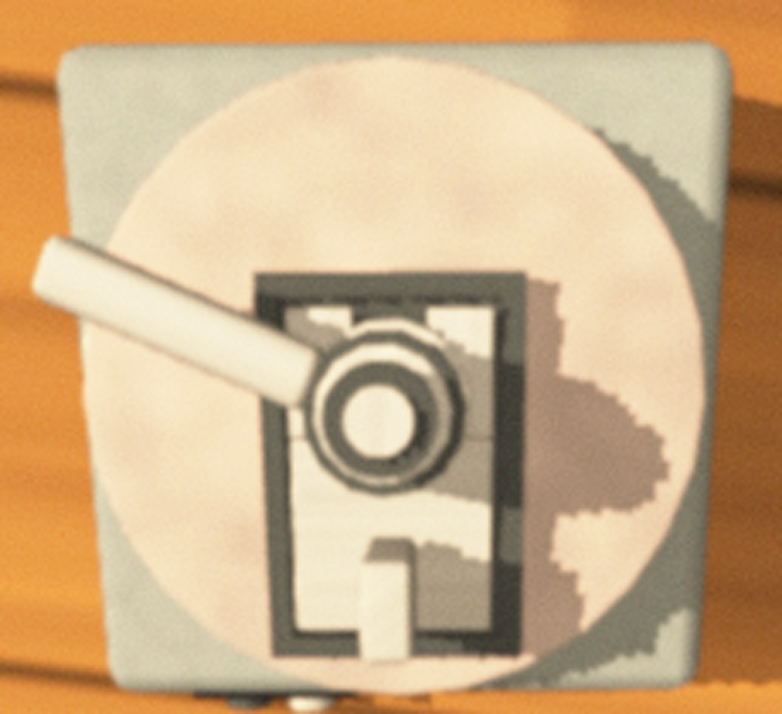

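```bash
python3 -m inch '[{"translation":[0,0,0],"spin":-10.5},{"translation":[0,0,0],"spin":-10.5},{"translation":[0,0,0],"spin":-10.5},{"translation":[0,0,0],"spin":-10.5},{"translation":[0,0,0],"spin":-10.5},{"translation":[0,0,0],"spin":-10.5},{"translation":[0,0,0],"spin":-10.5},{"translation":[0,0,0],"spin":-10.5},{"translation":[0,0,0],"spin":-10.5},{"translation":[0,0,0],"spin":-10.5},{"translation":[0,0,0],"spin":-10.5},{"translation":[0,0,0],"spin":-10.5},{"translation":[0,0,0],"spin":-10.5},{"translation":[0,0,0],"spin":-10.5},{"translation":[0,0,0],"spin":-10.5}]'; python3 - <<'E'
from h import *
st=r.read_state();M=R.from_quat(st['eef_rot']).as_matrix()
print(st['joint_positions'],st['ee_pos'],"z ang",np.arctan2(M[1,2],M[0,2]),M)
print("to start (cm):",100*tw([.530,.135,.20]))
a=np.load("st1.npy");s=dict(ee_pos=a[:3],eef_rot=a[3:])
print(px2w("wrist",261.2,138.5,.144,s),px2w("wrist",263.5,193.8,.126,s),px2w("wrist",165.3,92,.128,s))
E
```

```text
time: 3.82
ee_pos: [0.4894, 0.0417, 0.2358]
eef_rot: [0.068, 0.705, -0.07, 0.702]
ft_force: [-0.1, 0.4, 0.0]
width: 0.0001
[ 0.5856  0.1037 -0.8014  1.7721  0.0784  1.3023  1.1401] [0.4894 0.0417 0.2358] z ang -0.19636492661145388 [[-0.0039  0.1951  0.9808]
 [-0.002   0.9808 -0.1951]
 [-1.     -0.0027 -0.0034]]
to start (cm): [3.5407 9.9529 2.1718]
[0.5441 0.0697 0.144 ] [0.5011 0.0642 0.126 ] [0.5662 0.141  0.128 ]
```

```bash
python3 -m inch '[{"translation":[1.5,4.9,1.1],"spin":2},{"translation":[2,5,1.1],"spin":2},{"translation":[0,0,0],"spin":0},{"translation":[0,0,0],"spin":0}]'; python3 - <<'E'
from h import *
st=r.read_state();M=R.from_quat(st['eef_rot']).as_matrix()
print(st['ft_force'],"z ang",np.arctan2(M[1,2],M[0,2]),M[:,0])
print("to start (cm):",100*tw([.530,.135,.12]))
im=optics.camera("side");crop(im,190,120,330,260,5,"pics/d2.png")
E
```

```text
time: 4.32
ee_pos: [0.5333, 0.1323, 0.1992]
eef_rot: [0.088, 0.702, -0.091, 0.7]
ft_force: [0.4, -0.8, 0.3]
width: 0.0002
[ 0.4133 -0.7873  0.3463] z ang -0.25356239689191995 [-0.0034 -0.0037 -1.    ]
to start (cm): [ 7.9234  0.2146 -0.3739]
```

View pics/d2.png

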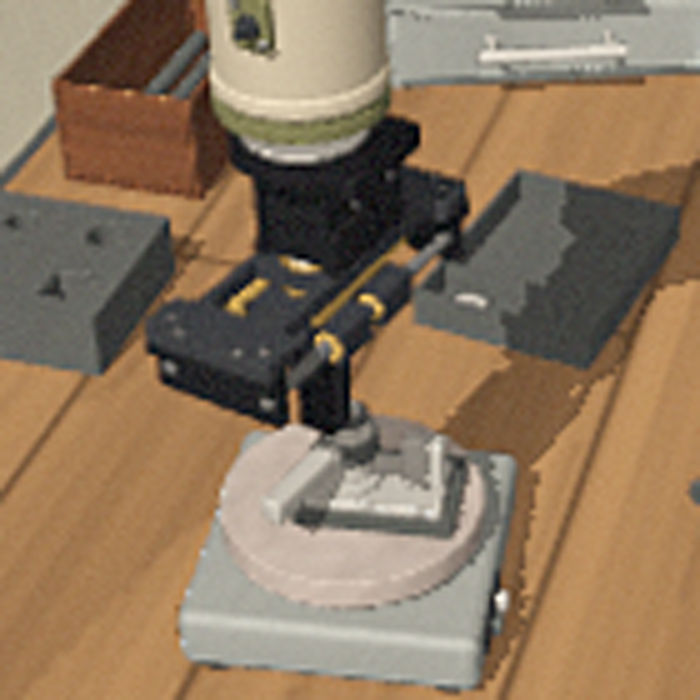

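The side view shows the closed fingers hovering behind the bar, at its free side, so I'll descend.

```bash
python3 -m inch '[{"translation":[2.6,0.1,-0.2],"spin":0},{"translation":[2.6,0.1,-0.2],"spin":1},{"translation":[2.6,0,-0.1],"spin":1},{"translation":[0.1,0,0],"spin":0},{"translation":[0,0,0],"spin":0}]'; python3 - <<'E'
from h import *
st=r.read_state();M=R.from_quat(st['eef_rot']).as_matrix()
print(st['ee_pos'],st['ft_force'],"z ang",np.arctan2(M[1,2],M[0,2]))
a=1.275;c=np.array([.544,.070]);d=st['ee_pos'][:2]-c;u=np.array([np.cos(a),np.sin(a)]);n=np.array([-u[1],u[0]])
print("radial",d@u,"off",d@n)
im=optics.camera("wrist");crop(im,0,0,560,420,1.4,"pics/w3.png")
E
```

```text
time: 5.0
ee_pos: [0.5307, 0.1284, 0.1228]
eef_rot: [0.101, 0.698, -0.106, 0.701]
ft_force: [0.8, 0.4, 0.0]
width: 0.0004
[0.5307 0.1284 0.1228] [0.7849 0.4225 0.0088] z ang -0.2931289279215341
radial 0.051940572258972285 off 0.029779912308738082
```

View pics/w3.png

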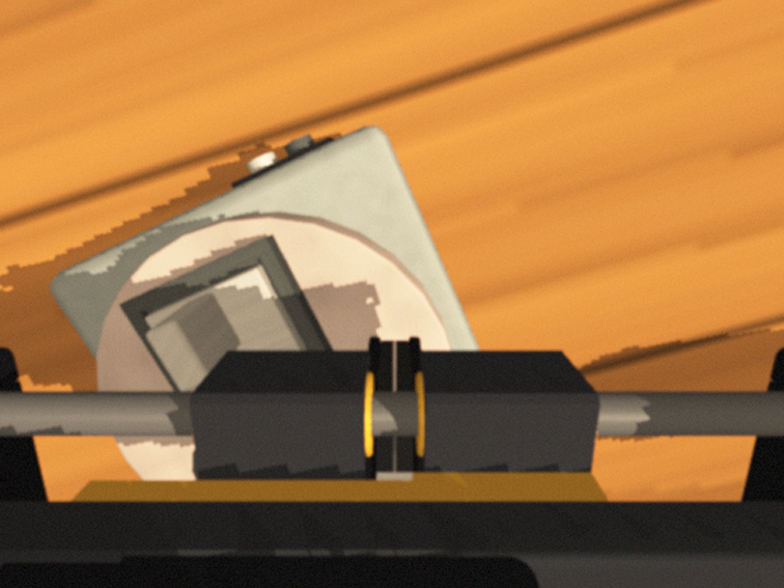

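```bash
cat > s.py <<'E'
from h import *
st=r.read_state();M=R.from_quat(st['eef_rot']).as_matrix();za=np.arctan2(M[1,2],M[0,2])
c=np.array([.544,.070]);d=st['ee_pos'][:2]-c;f=st['ft_force'][:2]
rho=np.hypot(*d);phi=np.arctan2(d[1],d[0])
print("t",st['time'],"ee",st['ee_pos'],"F",st['ft_force'],"zang",za,"F along z",f@M[:2,2],"Fy",f@M[:2,1],"rho",rho,"phi",phi,"bar est",phi-np.arcsin(16.5e-3/rho),"bar from zang",za+np.pi/2,"q7",st['joint_positions'][6])
E
python3 -m inch '[{"translation":[0.1,0.7,0.6],"spin":0},{"translation":[0.1,0,0.4],"spin":0},{"translation":[0,0,0.3],"spin":0}]'; python3 s.py;python3 -m inch '[{"translation":[0,0,0.4],"spin":0}]'; python3 s.py;
```

```text
time: 5.42
ee_pos: [0.5469, 0.1318, 0.1227]
eef_rot: [0.101, 0.697, -0.105, 0.702]
ft_force: [-2.1, 0.1, -1.3]
width: 0.0005
t 5.425 ee [0.5469 0.1318 0.1227] F [-2.081   0.0527 -1.3362] zang -0.2927843135095482 F along z -2.007551474382537 Fy -0.5502293309910918 rho 0.061881891125054565 phi 1.5242050332365227 bar est 1.2543030488115523 bar from zang 1.2780120132853483 q7 0.7180862647073969
time: 5.55
ee_pos: [0.5506, 0.1308, 0.1226]
eef_rot: [0.101, 0.697, -0.105, 0.702]
ft_force: [-2.7, 0.7, -0.9]
width: 0.0003
t 5.55 ee [0.5506 0.1308 0.1226] F [-2.7224  0.685  -0.8761] zang -0.29238741327471396 F along z -2.804226204833937 Fy -0.12884782591992994 rho 0.06120390697431544 phi 1.4621848781676146 bar est 1.1892169789687592 bar from zang 1.2784089135201826 q7 0.7203667534818077
```

```bash
python3 -m inch '[{"translation":[0,0.1,0.6],"spin":8},{"translation":[0,0.1,0.6],"spin":8},{"translation":[0,0.1,0.6],"spin":7}]'; python3 s.py
```

```text
time: 5.92
ee_pos: [0.5686, 0.1272, 0.1227]
eef_rot: [0.243, 0.661, -0.245, 0.666]
ft_force: [-0.9, 2.0, 0.3]
width: 0.0007
t 5.925 ee [0.5686 0.1272 0.1227] F [-0.8811  1.9572  0.3107] zang -0.7039045923455507 F along z -1.9383059137110832 Fy 0.9217900591563388 rho 0.06226709193560776 phi 1.1644437427183096 bar est 0.8962528008996276 bar from zang 0.8668917344493459 q7 0.3447426369420239
```

```bash
python3 -m inch '[{"translation":[0,0.1,0.65],"spin":6},{"translation":[0,0.1,0.65],"spin":6}]'; python3 s.py; python3 -m inch '[{"translation":[0,0.1,0.65],"spin":6},{"translation":[0,0.1,0.65],"spin":6}]'; python3 s.py
```

```text
time: 6.18
ee_pos: [0.5801, 0.1207, 0.1229]
eef_rot: [0.313, 0.631, -0.314, 0.636]
ft_force: [-2.5, 3.8, 0.2]
width: 0.0003
t 6.175 ee [0.5801 0.1207 0.1229] F [-2.4918  3.8345  0.1554] zang -0.9194057862777126 F along z -4.560035737173532 Fy 0.3432701434614085 rho 0.06223899225040927 phi 0.9517286589639912 bar est 0.6834136430300576 bar from zang 0.6513905405171839 q7 0.15700634782926
time: 6.42
ee_pos: [0.5888, 0.1143, 0.1231]
eef_rot: [0.38, 0.595, -0.379, 0.598]
ft_force: [-3.4, 5.7, 1.4]
width: -0.0003
t 6.425 ee [0.5888 0.1143 0.1231] F [-3.3811  5.7095  1.4236] zang -1.1326917621071255 F along z -6.604639308948863 Fy -0.6395858263393541 rho 0.06294909960046711 phi 0.7798127991751858 bar est 0.5145980270376651 bar from zang 0.43810456468777104 q7 -0.026788700168261154
```

```bash
python3 -m inch '[{"translation":[0,0,0.7],"spin":4},{"translation":[0,0,0.7],"spin":5},{"translation":[0,0,0.7],"spin":5}]'; python3 s.py; python3 -m inch '[{"translation":[0,0.1,0.7],"spin":5.5},{"translation":[0,0,0.7],"spin":5.5},{"translation":[0,0,0.7],"spin":5.5}]'; python3 s.py
```

```text
time: 6.8
ee_pos: [0.598, 0.1014, 0.1249]
eef_rot: [0.454, 0.545, -0.445, 0.546]
ft_force: [1.9, 6.3, 0.1]
width: 0.0004
t 6.8 ee [0.598  0.1014 0.1249] F [1.8534 6.3228 0.1301] zang -1.379108750834004 F along z -5.853756122927413 Fy 3.0234803369865104 rho 0.06252206580254137 phi 0.5270544897444372 bar est 0.25998409590956767 bar from zang 0.19168757596089248 q7 -0.22640486279246844
time: 7.18
ee_pos: [0.6042, 0.0869, 0.1267]
eef_rot: [0.533, 0.475, -0.516, 0.474]
ft_force: [3.9, 6.4, -1.3]
width: 0.0008
t 7.175 ee [0.6042 0.0869 0.1267] F [ 3.9294  6.3819 -1.2909] zang -1.6706679790424355 F along z -6.740607021282664 Fy 3.2711352616509877 rho 0.06257278792093182 phi 0.2739052765638951 bar est 0.007056664274442348 bar from zang -0.09987165224753891 q7 -0.46688255278489416
```

```bash
python3 -m inch '[{"translation":[0.1,0,0.65],"spin":4},{"translation":[0.1,0,0.65],"spin":4.5},{"translation":[0,0,0.6],"spin":4.5}]'; python3 s.py; python3 -m inch '[{"translation":[0.1,0,0.5],"spin":4}]'; python3 s.py
```

```text
time: 7.55
ee_pos: [0.6067, 0.0735, 0.1278]
eef_rot: [0.589, 0.412, -0.561, 0.41]
ft_force: [4.9, 4.9, -0.8]
width: 0.0003
t 7.55 ee [0.6067 0.0735 0.1278] F [ 4.8505  4.8826 -0.8204] zang -1.9005315885156566 F along z -6.186536236074452 Fy 3.0032476079077055 rho 0.06279543323030527 phi 0.05583400520523404 bar est -0.21004549009958842 bar from zang -0.32973526172076006 q7 -0.6533556928138721
time: 7.68
ee_pos: [0.6071, 0.0702, 0.1278]
eef_rot: [0.605, 0.392, -0.574, 0.389]
ft_force: [5.7, 4.2, 0.9]
width: 0.0003
t 7.675 ee [0.6071 0.0702 0.1278] F [5.7022 4.1555 0.8559] zang -1.971417148239562 F along z -6.045537640227234 Fy 3.624067119847055 rho 0.06310005158377728 phi 0.0028913271789413318 bar est -0.26167373185503107 bar from zang -0.4006208214446654 q7 -0.7127545518962507
```

```bash
python3 -m inch '[{"translation":[0.1,0,0.5],"spin":4}]'; python3 s.py
```

```text
time: 7.8
ee_pos: [0.6074, 0.067, 0.1279]
eef_rot: [0.621, 0.371, -0.585, 0.368]
ft_force: [5.6, 4.1, 2.7]
width: 0.0004
t 7.8 ee [0.6074 0.067  0.1279] F [5.6323 4.0946 2.6757] zang -2.042262674746871 F along z -6.19971106709726 Fy 3.1509589276876464 rho 0.06343020994809995 phi -0.04780264269086065 bar est -0.3109578370219365 bar from zang -0.4714663479519743 q7 -0.7723079386129464
```

```bash
python3 -m inch '[{"translation":[0.1,0.1,0.5],"spin":2},{"translation":[0.1,0.1,0.5],"spin":2}]'; python3 s.py
```

```text
time: 8.05
ee_pos: [0.6071, 0.0606, 0.1275]
eef_rot: [0.636, 0.35, -0.595, 0.345]
ft_force: [1.0, 5.5, 3.4]
width: 0.0003
t 8.05 ee [0.6071 0.0606 0.1275] F [1.0139 5.5469 3.4172] zang -2.111843151391406 F along z -5.269229015278195 Fy -1.9935841124018947 rho 0.06381597672724927 phi -0.14779691807907697 bar est -0.4093239318063052 bar from zang -0.5410468245965094 q7 -0.8227547432027053
```

```bash
python3 -m inch '[{"translation":[0.1,0.1,0.4],"spin":2}]'; python3 s.py
```

```text
time: 8.18
ee_pos: [0.607, 0.0585, 0.1273]
eef_rot: [0.643, 0.34, -0.6, 0.334]
ft_force: [1.5, 6.3, 3.6]
width: 0.0004
t 8.175 ee [0.607  0.0585 0.1273] F [1.4703 6.2775 3.6201] zang -2.1462453725561046 F along z -6.056545306468082 Fy -2.1898120270698938 rho 0.06405910584464111 phi -0.18073549761397845 bar est -0.44124678617790086 bar from zang -0.575449045761208 q7 -0.8494269197815596
```

```bash
python3 -m inch '[{"translation":[0.1,0.1,0.4],"spin":2}]'; python3 s.py
```

```text
time: 8.3
ee_pos: [0.6069, 0.0565, 0.1272]
eef_rot: [0.65, 0.33, -0.604, 0.323]
ft_force: [1.5, 6.5, 3.8]
width: 0.0005
t 8.3 ee [0.6069 0.0565 0.1272] F [1.4615 6.4726 3.8042] zang -2.1804950080300527 F along z -6.131425524545686 Fy -2.5154796329155276 rho 0.06429420909353292 phi -0.21100149752327815 bar est -0.47053815510310326 bar from zang -0.6096986812351561 q7 -0.8761569019974751
```

```bash
python3 -m inch '[{"translation":[0,0,0.5],"spin":2},{"translation":[0,0,0.5],"spin":2}]'; python3 s.py
```

```text
time: 8.55
ee_pos: [0.6044, 0.0513, 0.1289]
eef_rot: [0.663, 0.309, -0.612, 0.3]
ft_force: [5.6, 3.2, 0.5]
width: 0.0003
t 8.55 ee [0.6044 0.0513 0.1289] F [5.5548 3.2312 0.4975] zang -2.249607326367874 F along z -5.987295774287499 Fy 2.2854266322161876 rho 0.0632573209587616 phi -0.29975644383820854 bar est -0.5636480179903609 bar from zang -0.6788109995729776 q7 -0.9277168488107083
```

```bash
python3 -m inch '[{"translation":[0,0,0.5],"spin":2}]'; python3 s.py
```

```text
time: 8.68
ee_pos: [0.6031, 0.0483, 0.1296]
eef_rot: [0.67, 0.298, -0.615, 0.289]
ft_force: [5.1, 3.5, -0.8]
width: 0.0005
t 8.675 ee [0.6031 0.0483 0.1296] F [ 5.0667  3.5437 -0.8106] zang -2.284558994070205 F along z -5.978539953584445 Fy 1.500534770303902 rho 0.06294446673516238 phi -0.35123361293014393 bar est -0.6164683765086306 bar from zang -0.7137626672753083 q7 -0.9536242382488376
```

```bash
python3 -m inch '[{"translation":[0,0,0.5],"spin":2}]'; python3 s.py
```

```text
time: 8.8
ee_pos: [0.6016, 0.0453, 0.1301]
eef_rot: [0.677, 0.287, -0.619, 0.277]
ft_force: [6.2, 1.6, -3.4]
width: 0.0005
t 8.8 ee [0.6016 0.0453 0.1301] F [ 6.1789  1.6252 -3.4117] zang -2.3197227794219337 F along z -5.379994866417286 Fy 3.409907516797937 rho 0.06264357933330798 phi -0.4058843875960956 bar est -0.6724240885431109 bar from zang -0.7489264526270372 q7 -0.9797302828637645
```

```bash
python3 -m inch '[{"translation":[0.1,0,0.4],"spin":3}]'; python3 s.py
```

```text
time: 8.93
ee_pos: [0.6008, 0.0429, 0.1298]
eef_rot: [0.685, 0.27, -0.625, 0.259]
ft_force: [5.6, 1.6, 0.7]
width: 0.0006
t 8.925 ee [0.6008 0.0429 0.1298] F [5.5991 1.591  0.6727] zang -2.37296351751461 F along z -5.112540996638455 Fy 2.740423972944138 rho 0.06289229018864427 phi -0.44499494905600573 bar est -0.710455072380354 bar from zang -0.8021671907197137 q7 -1.0248986758233325
```

```bash
python3 -m inch '[{"translation":[0.1,0,0.4],"spin":3}]'; python3 s.py
```

```text
time: 9.05
ee_pos: [0.6001, 0.0408, 0.1297]
eef_rot: [0.694, 0.253, -0.63, 0.241]
ft_force: [6.3, 3.2, 1.8]
width: 0.0005
t 9.05 ee [0.6001 0.0408 0.1297] F [6.2661 3.1608 1.7616] zang -2.426461308788726 F along z -6.775983296478335 Fy 1.7127096014000063 rho 0.06325372605706985 phi -0.48047783791752263 bar est -0.7443847679833363 bar from zang -0.8556649819938293 q7 -1.0705726929385646
```

```bash
python3 -m inch '[{"translation":[0,0,0.4],"spin":3}]'; python3 s.py
```

```text
time: 9.18
ee_pos: [0.5991, 0.0388, 0.1305]
eef_rot: [0.701, 0.236, -0.635, 0.223]
ft_force: [5.6, 2.6, 0.3]
width: 0.0007
t 9.175 ee [0.5991 0.0388 0.1305] F [5.5876 2.6176 0.3198] zang -2.4798667390903253 F along z -5.9894763388433425 Fy 1.3610638410577585 rho 0.06329102532723054 phi -0.5156196076413483 bar est -0.7793672987956283 bar from zang -0.9090704122954287 q7 -1.116063269136276
```

```bash
python3 -m inch '[{"translation":[0,0.1,0.4],"spin":2}]'; python3 s.py
```

```text
time: 9.3
ee_pos: [0.5984, 0.0374, 0.1311]
eef_rot: [0.707, 0.225, -0.637, 0.21]
ft_force: [8.1, 9.8, -4.1]
width: 0.0002
t 9.3 ee [0.5984 0.0374 0.1311] F [ 8.0764  9.8349 -4.1386] zang -2.5147756731896767 F along z -12.247563129738104 Fy -3.239931131317222 rho 0.06343441183597862 phi -0.538890893064168 bar est -0.8020282422241103 bar from zang -0.9439793463947801 q7 -1.1435492038506658
```

```bash
python3 -m inch '[{"translation":[0.1,0,0.4],"spin":2}]'; python3 s.py
```

```text
time: 9.43
ee_pos: [0.5983, 0.0373, 0.1313]
eef_rot: [0.713, 0.214, -0.638, 0.198]
ft_force: [12.8, 6.6, -2.6]
width: 0.0003
t 9.425 ee [0.5983 0.0373 0.1313] F [12.819   6.5842 -2.6174] zang -2.5489925562330957 F along z -14.226429205850923 Fy 1.6855225421116147 rho 0.06343744938712645 phi -0.5421164535488754 bar est -0.8052409039330108 bar from zang -0.9781962294381992 q7 -1.1727146296957234
```

```bash
python3 - <<'E'
from h import *
im=optics.camera("side");crop(im,190,120,330,260,5,"pics/d4.png")
im=optics.camera("scene");crop(im,235,155,345,285,5,"pics/s4.png")
E
```

```text
(no output)
```

View pics/d4.png

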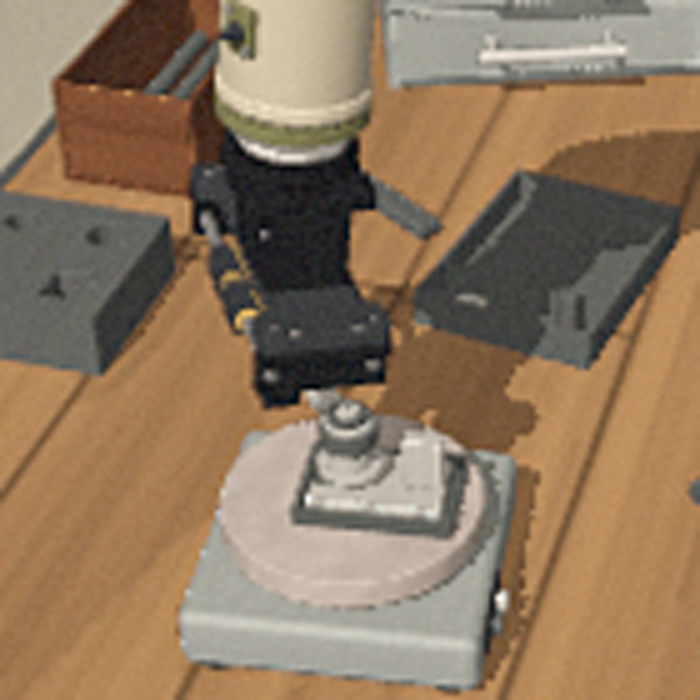

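View pics/s4.png

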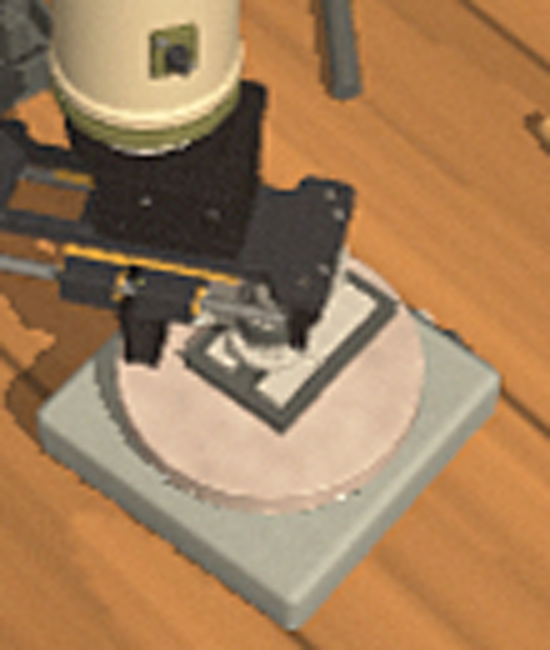

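A clear rise from 6 to 14 N with no further motion means the hard stop is reached, and the side view shows the nut up under the keeper ring. I'll back off and rise.

```bash
python3 -m inch '[{"translation":[0,0.2,-1],"spin":0},{"translation":[0,0.3,-2],"spin":0},{"translation":[-4,0,0],"spin":0},{"translation":[-5.5,0,0],"spin":0},{"translation":[0,0,0],"spin":0}]' 0; python3 - <<'E'
from h import *
st=r.read_state();M=R.from_quat(st['eef_rot']).as_matrix()
print(st['joint_positions'],st['ee_pos'],st['ft_force'],"z ang",np.arctan2(M[1,2],M[0,2]))
im=optics.camera("side");crop(im,190,120,330,260,5,"pics/d5.png")
print(100*tw([.47,.060,.23]))
E
```

```text
time: 10.15
ee_pos: [0.6196, 0.0444, 0.2318]
eef_rot: [0.713, 0.214, -0.638, 0.198]
ft_force: [-0.2, -1.0, -0.5]
width: 0.0424
[ 0.194   0.2831 -0.3838  1.5599  0.0736  1.216  -1.1706] [0.6196 0.0444 0.2318] [-0.1941 -0.9549 -0.5404] z ang -2.548384691715315
[-1.3761 -9.5994 11.3508]
```

View pics/d5.png

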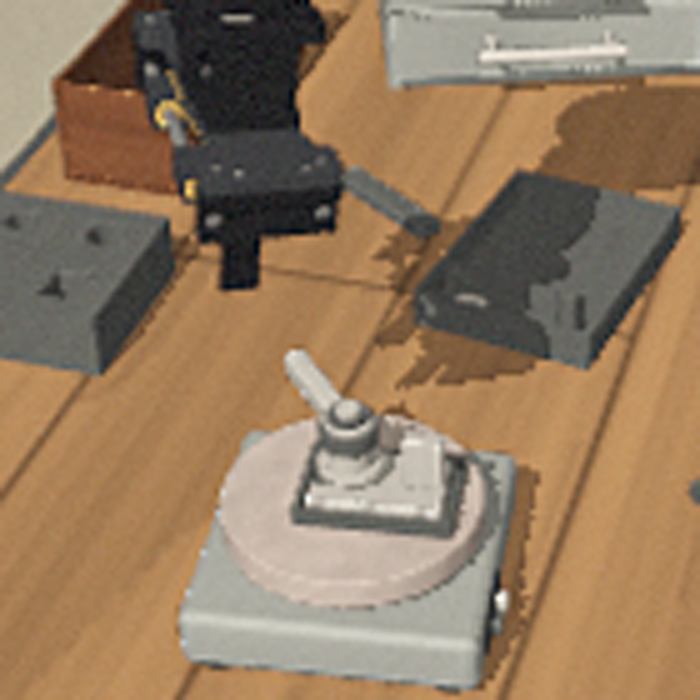

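```bash
python3 - <<'E'
from h import *
st=r.read_state();M=R.from_quat(st['eef_rot']).as_matrix()
print(M, "tilt deg",np.degrees(np.arccos(-M[2,0])))
im=optics.camera("scene");crop(im,235,155,345,285,5,"pics/s6.png")
# world dir of tilt relative to grinder
E
```

```text
[[ 0.0908  0.5582 -0.8247]
 [ 0.0524 -0.8297 -0.5558]
 [-0.9945  0.0072 -0.1046]] tilt deg 6.018870969008801
```

View pics/s6.png

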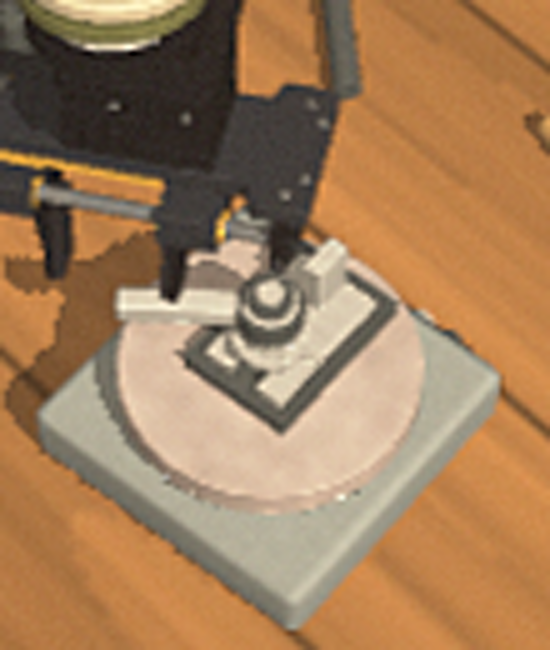

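```bash
python3 -m inch '[{"translation":[-0.4,-3.2,3.9],"spin":0},{"translation":[-0.4,-3.2,3.9],"spin":0},{"translation":[-0.4,-3.2,3.9],"spin":0},{"translation":[0,0,0],"spin":9},{"translation":[0,0,0],"spin":9},{"translation":[0,0,0],"spin":8.5},{"translation":[0,0,0],"spin":0},{"translation":[0,0,0],"spin":0}]' 0 40; python3 - <<'E'
from h import *
st=r.read_state();M=R.from_quat(st['eef_rot']).as_matrix()
np.save("st2.npy",np.r_[st['ee_pos'],st['eef_rot']])
im=optics.camera("wrist");cv2.imwrite("pics/w7.png",im[:,:,::-1])
print(st['joint_positions'],st['ee_pos'],"z ang",np.arctan2(M[1,2],M[0,2]),"y ang",np.arctan2(M[1,1],M[0,1]),M[2])
E
```

```text
time: 11.25
ee_pos: [0.4573, 0.0564, 0.2146]
eef_rot: [0.731, 0.058, -0.68, 0.026]
ft_force: [-0.1, -0.6, -0.3]
width: 0.0871
[ 0.257  -0.0498 -0.4345  1.9453 -0.0634  1.1647 -1.6064] [0.4573 0.0564 0.2146] z ang -3.023824644722619 y ang -1.4498851680932874 [-0.9963 -0.0417 -0.075 ]
```

View pics/w7.png

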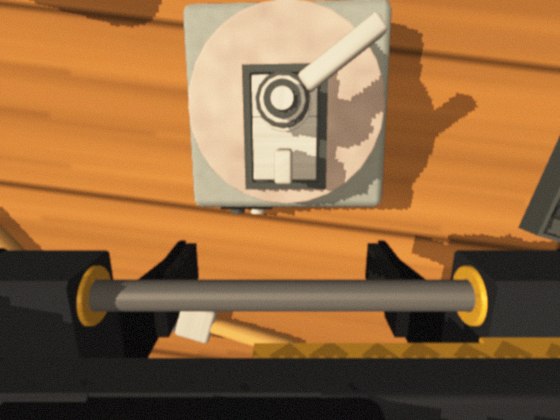

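```bash
python3 - <<'E'
from h import *
im=cv2.imread("pics/w7.png")[:,:,::-1];crop(im,220,50,350,210,4,"pics/w7c.png")
E
```

```text
(no output)
```

View pics/w7c.png

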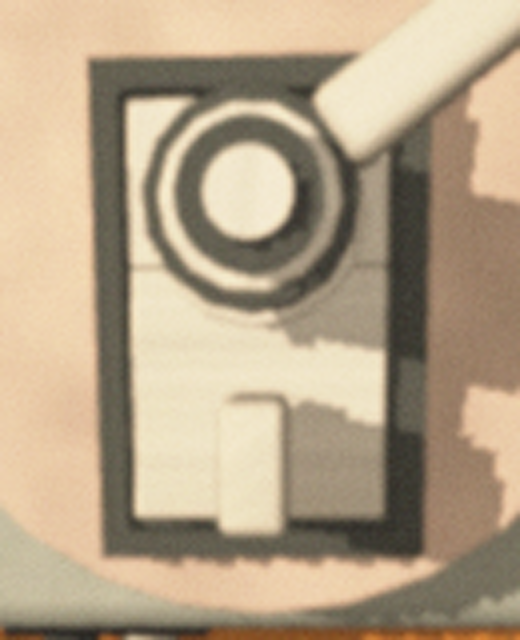

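```bash
python3 - <<'E'
from h import *
a=np.load("st2.npy");s=dict(ee_pos=a[:3],eef_rot=a[3:])
W=lambda u,v,z:px2w("wrist",220+u/4,50+v/4,z,s)
sp=W(249,192,.144);tb=W(252,468,.126);print(sp,tb,np.hypot(*(sp-tb)[:2]),np.arctan2(*(sp-tb)[1::-1]))
print("tab edges",W(219,535,.126),W(285,535,.126),W(283,402,.126),W(221,402,.126))
e=W(135,520,.092),W(385,523,.092);print("slab end",e,(e[0]+e[1])/2)
e=W(135,520,.092)-W(127,100,.092);print(np.arctan2(e[1],e[0])+np.pi)
st=r.read_state();M=R.from_quat(st['eef_rot']).as_matrix()
print("move",100*tw([tb[0],tb[1],.15]))
E
```

```text
[0.5432 0.0693 0.144 ] [0.4993 0.0641 0.126 ] 0.044207846988138844 0.11809864374551403
tab edges [0.4869 0.0684 0.126 ] [0.4884 0.0569 0.126 ] [0.5113 0.0602 0.126 ] [0.51   0.0708 0.126 ]
slab end (array([0.4829, 0.0871, 0.092 ]), array([0.4887, 0.0372, 0.092 ])) [0.4858 0.0621 0.092 ]
0.12427246643392298
move [ 6.774   0.0075 -3.7656]
```

```bash
python3 -m inch '[{"translation":[2.0,0,-1.9],"spin":0},{"translation":[2.5,0,-1.9],"spin":0},{"translation":[2.3,0,0],"spin":0},{"translation":[0,0,0],"spin":0}]' 0 40; python3 - <<'E'
from h import *
st=r.read_state();M=R.from_quat(st['eef_rot']).as_matrix();print(M[:,0],M[2])
print("move",100*tw([.4990,.0641,.1155]))
E
```

```text
time: 11.8
ee_pos: [0.5013, 0.0642, 0.1477]
eef_rot: [0.731, 0.061, -0.679, 0.029]
ft_force: [-0.8, -0.5, 0.5]
width: 0.0869
[ 0.0695  0.0503 -0.9963] [-0.9963 -0.0411 -0.0753]
move [3.1901 0.1176 0.4674]
```

```bash
python3 -m inch '[{"translation":[1.6,0.05,0.25],"spin":0},{"translation":[1.5,0.05,0.25],"spin":0},{"translation":[0,0,0],"spin":0},{"translation":[0,0,0],"spin":0}]' 0 40; python3 - <<'E'
from h import *
st=r.read_state();print(st['ft_force'])
print("move",100*tw([.4990,.0641,.1155]))
im=optics.camera("side");crop(im,190,120,330,260,5,"pics/d8.png")
E
```

```text
time: 12.3
ee_pos: [0.4989, 0.064, 0.1161]
eef_rot: [0.731, 0.061, -0.679, 0.029]
ft_force: [0.2, -0.5, -0.2]
width: 0.0868
[ 0.1711 -0.4817 -0.1637]
move [ 0.059  -0.0069 -0.0042]
```

View pics/d8.png

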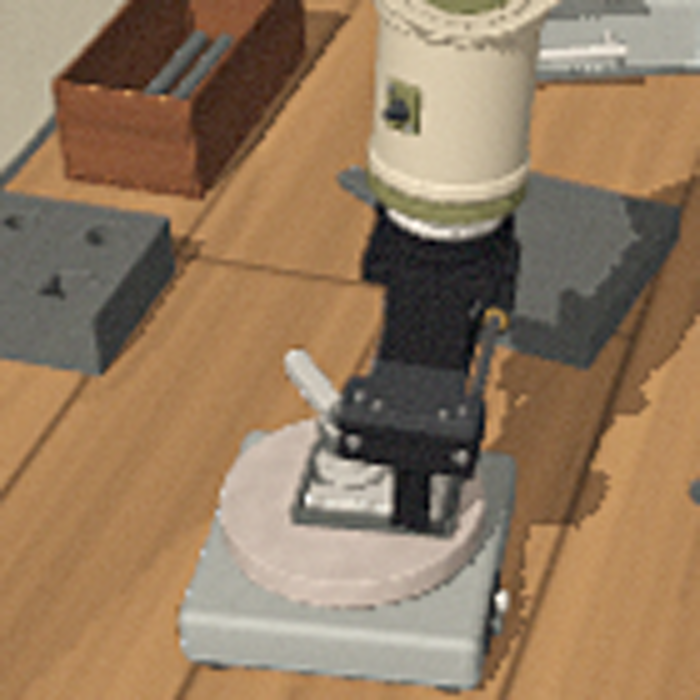

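The side view shows the open fingers straddling the tab with no contact, so I'll close.

```bash
python3 -m inch '[{"translation":[0,0,0],"spin":0},{"translation":[0,0,0],"spin":0},{"translation":[0,0,0],"spin":0},{"translation":[0,0,0],"spin":0},{"translation":[0,0,0],"spin":0},{"translation":[0,0,0],"spin":0}]' 1 30; python3 - <<'E'
from h import *
st=r.read_state();M=R.from_quat(st['eef_rot']).as_matrix();print(st['ee_pos'],st['ft_force'],st['torque'],st['width'],M)
E
```

```text
time: 13.1
ee_pos: [0.4996, 0.064, 0.1172]
eef_rot: [0.732, 0.061, -0.678, 0.029]
ft_force: [-0.2, 0.2, 0.7]
width: 0.035
[0.4996 0.064  0.1172] [-0.1705  0.173   0.698 ] [0.0342 0.1707 0.0339] 0.03497395201232352 [[ 0.0735  0.1296 -0.9888]
 [ 0.05   -0.9908 -0.1261]
 [-0.996  -0.0401 -0.0793]]
```

```bash
python3 -m inch '[{"translation":[0.05,0,0],"spin":0},{"translation":[0,0,0],"spin":0},{"translation":[0,0,0],"spin":0},{"translation":[0,0,0],"spin":0},{"translation":[0,0,0],"spin":0}]'; python3 - <<'E'
from h import *
st=r.read_state();M=R.from_quat(st['eef_rot']).as_matrix();print(st['ee_pos'],st['ft_force'],st['torque'],st['width'],M)
E
```

```text
time: 13.72
ee_pos: [0.4997, 0.0634, 0.1172]
eef_rot: [0.732, 0.061, -0.678, 0.03]
ft_force: [-0.5, -0.5, 1.1]
width: 0.0123
[0.4997 0.0634 0.1172] [-0.4653 -0.4611  1.1099] [-0.1199  0.1935 -0.0503] 0.012278198146844594 [[ 0.0736  0.129  -0.9889]
 [ 0.049  -0.9909 -0.1256]
 [-0.9961 -0.0392 -0.0793]]
```

```bash
python3 -m inch '[{"translation":[-0.3,-0.01,-0.03],"spin":0},{"translation":[-0.2,-0.01,-0.02],"spin":0},{"translation":[0,0,0],"spin":0}]' ; python3 - <<'E'
from h import *
st=r.read_state();M=R.from_quat(st['eef_rot']).as_matrix();print(st['ee_pos'],st['ft_force'],st['torque'],st['width'],M[2])
im=optics.camera("side");crop(im,215,185,305,265,8,"pics/d9.png")
E
```

```text
time: 14.1
ee_pos: [0.4991, 0.0636, 0.1217]
eef_rot: [0.731, 0.061, -0.678, 0.03]
ft_force: [0.0, -1.0, -2.0]
width: 0.0118
[0.4991 0.0636 0.1217] [ 0.0202 -1.0406 -2.0152] [-0.0486  0.1907  0.0085] 0.011832751502143258 [-0.9962 -0.0396 -0.0776]
```

View pics/d9.png

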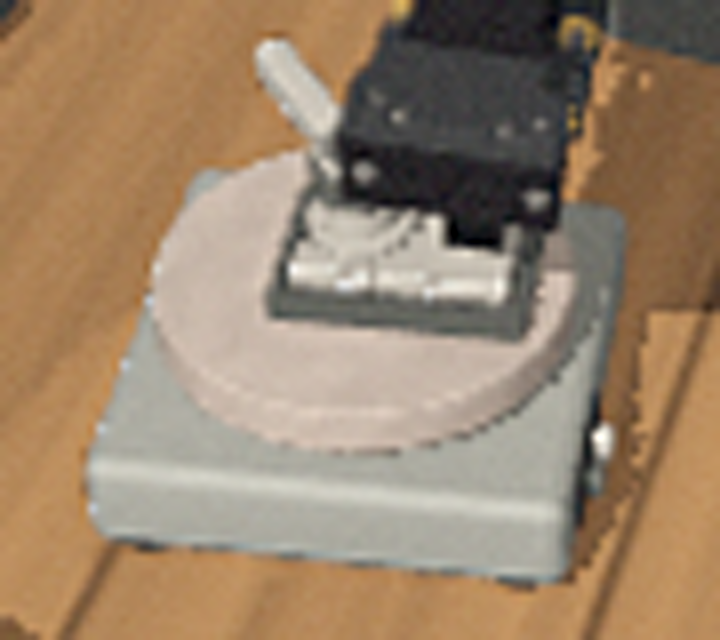

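```bash
python3 -m inch '[{"translation":[-0.12,0,0],"spin":0},{"translation":[-0.06,0,0.7],"spin":0},{"translation":[-0.06,0,0.7],"spin":0}]' ; python3 - <<'E'
from h import *
st=r.read_state();M=R.from_quat(st['eef_rot']).as_matrix();print(st['ee_pos'],st['ft_force'],st['torque'],st['width'],M[2])
E
```

```text
time: 14.52
ee_pos: [0.4841, 0.0617, 0.1227]
eef_rot: [0.731, 0.061, -0.679, 0.029]
ft_force: [-0.3, 0.3, -2.6]
width: 0.0113
[0.4841 0.0617 0.1227] [-0.3039  0.3292 -2.6048] [-0.0495  0.2055 -0.0064] 0.011335369205453935 [-0.9962 -0.04   -0.0768]
```

Free movement with only the plate's weight felt (2.6 N), so I'll draw further.

```bash
python3 -m inch '[{"translation":[-0.08,0,1.0],"spin":0},{"translation":[-0.08,0,1.0],"spin":0},{"translation":[-0.1,0,1.2],"spin":0},{"translation":[-0.1,0,1.2],"spin":0},{"translation":[-0.12,0,1.5],"spin":0},{"translation":[-0.12,0,1.5],"spin":0},{"translation":[0,0,0],"spin":0}]' ; python3 - <<'E'
from h import *
st=r.read_state();M=R.from_quat(st['eef_rot']).as_matrix();print(st['joint_positions'],st['ee_pos'],st['ft_force'],st['torque'],st['width'],M[2])
im=optics.camera("side");crop(im,190,120,330,260,5,"pics/d10.png")
E
```

```text
time: 15.4
ee_pos: [0.4042, 0.051, 0.123]
eef_rot: [0.731, 0.061, -0.679, 0.03]
ft_force: [-0.9, -0.2, -2.6]
width: 0.0119
[ 0.2643 -0.0793 -0.4528  2.1769 -0.0841  0.9582 -1.5855] [0.4042 0.051  0.123 ] [-0.8524 -0.1915 -2.6196] [-0.0942  0.1614  0.017 ] 0.011850007769202002 [-0.9963 -0.0388 -0.0771]
```

View pics/d10.png

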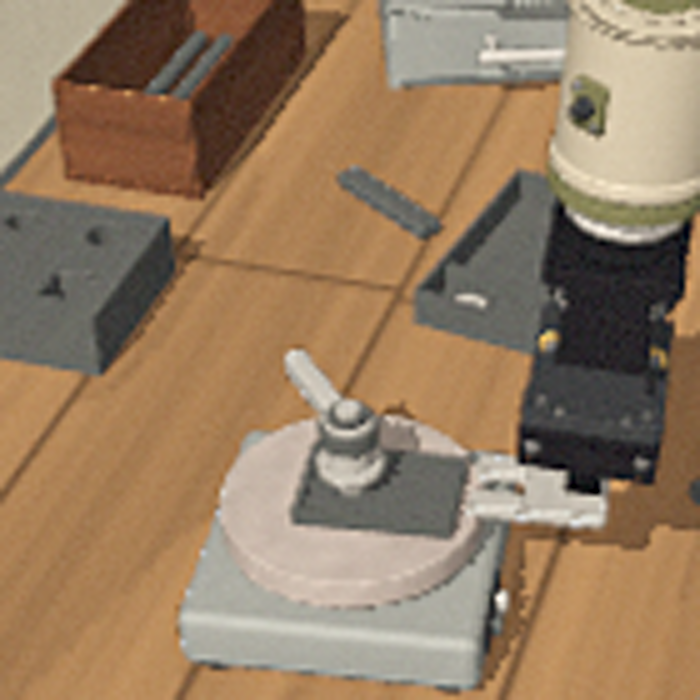

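The side view shows the plate clear of the saddle, level, and the nut still up. I'll lift and carry it to the tray.

```bash
python3 -m inch '[{"translation":[-2,-0.08,-0.15],"spin":0},{"translation":[-3,-0.12,-0.23],"spin":0},{"translation":[-1,2,-0.3],"spin":0},{"translation":[-0.15,3.5,-0.4],"spin":0},{"translation":[-0.15,4.5,-0.4],"spin":0},{"translation":[-0.15,4.5,-0.4],"spin":0},{"translation":[-0.15,4.5,-0.4],"spin":0},{"translation":[-0.15,4.5,-0.4],"spin":0},{"translation":[-0.15,4.5,-0.4],"spin":0},{"translation":[-0.15,4.0,-0.4],"spin":0},{"translation":[-0.1,2.5,-0.2],"spin":0},{"translation":[0,0,0],"spin":0},{"translation":[0,0,0],"spin":0}]' ; python3 - <<'E'
from h import *
st=r.read_state();M=R.from_quat(st['eef_rot']).as_matrix();print(st['joint_positions'],st['ee_pos'],st['ft_force'],st['width'],M)
np.save("st3.npy",np.r_[st['ee_pos'],st['eef_rot']])
print(100*tw([.4817,-.3146,.08]))
im=optics.camera("scene");crop(im,145,60,305,200,5,"pics/s11.png")
im=optics.camera("wrist");cv2.imwrite("pics/w11.png",im[:,:,::-1])
E
```

```text
time: 17.08
ee_pos: [0.4896, -0.2994, 0.1863]
eef_rot: [0.733, 0.061, -0.677, 0.032]
ft_force: [-0.4, -0.5, -2.3]
width: 0.0121
[ 0.5733  0.2298 -0.0674  1.7063 -0.0682  1.1617 -0.9053] [ 0.4896 -0.2994  0.1863] [-0.3771 -0.4867 -2.2679] 0.01212129756672604 [[ 0.0772  0.1326 -0.9882]
 [ 0.0461 -0.9905 -0.1294]
 [-0.9959 -0.0355 -0.0826]]
[10.4566  1.7807  1.8544]
```

View pics/s11.png

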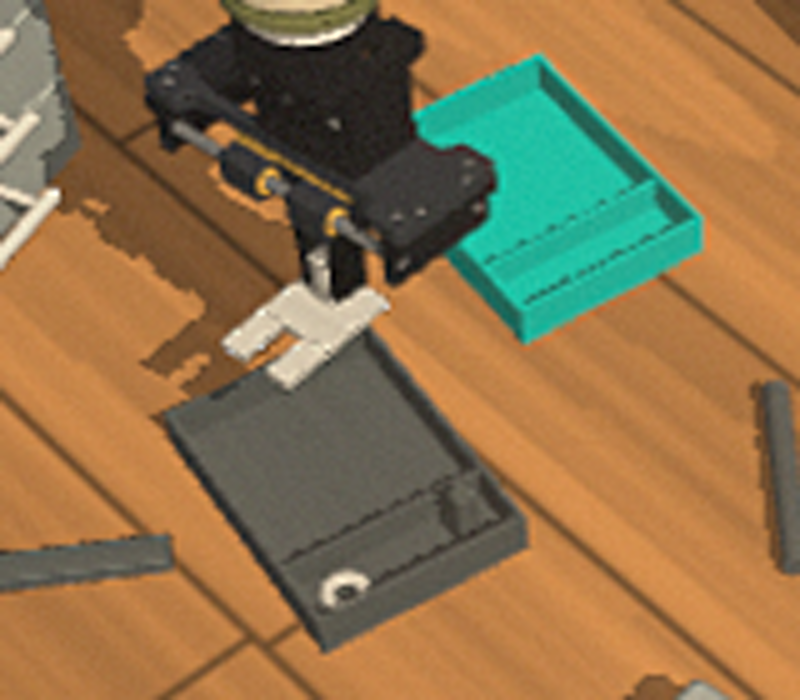

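View pics/w11.png

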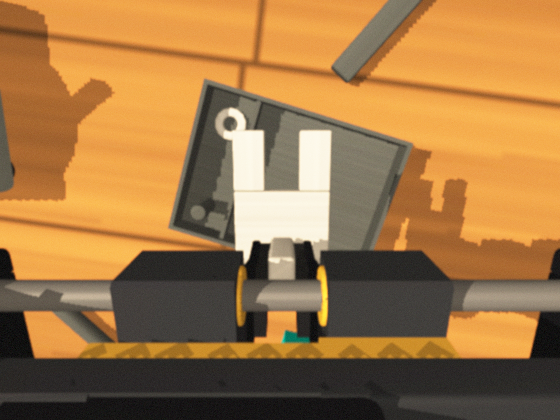

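The plate is held level over the tray. In the wrist view the tray's far rim corners are at (207,81) and (411,146), which I'll use as a cross-check.

```bash
python3 - <<'E'
from h import *
a=np.load("st3.npy");s=dict(ee_pos=a[:3],eef_rot=a[3:])
A=px2w("wrist",207,81,.03,s);B=px2w("wrist",411,146,.03,s);C=px2w("wrist",170,228,.03,s);print(A,B,C)
d=(A-B)/np.linalg.norm(A-B);print(np.linalg.norm(A-B),np.arctan2(d[1],d[0]));m=(A+B)/2
n=np.array([-d[1],d[0],0]); c=m+n*.07;print("centre",c,"main",c-.024*d)
E
```

```text
[ 0.5907 -0.2156  0.03  ] [ 0.5599 -0.3987  0.03  ] [ 0.4556 -0.1929  0.03  ]
0.18563201678114527 1.404050141017354
centre [ 0.5063 -0.2955  0.03  ] main [ 0.5023 -0.3192  0.03  ]
```

```bash
python3 -m inch '[{"translation":[1,1,0.5],"spin":0},{"translation":[3,1.1,0.8],"spin":0},{"translation":[3.3,0.1,0.6],"spin":0},{"translation":[3.3,0.1,0.3],"spin":0},{"translation":[0,0,0],"spin":0},{"translation":[0,0,0],"spin":0}]' ; python3 - <<'E'
from h import *
st=r.read_state();M=R.from_quat(st['eef_rot']).as_matrix();print(st['ee_pos'],st['ft_force'],st['width'],M[2])
print(100*tw([.478,-.3195,.042]))
im=optics.camera("scene");crop(im,145,60,305,200,5,"pics/s12.png")
E
```

```text
time: 17.92
ee_pos: [0.4781, -0.3212, 0.0752]
eef_rot: [0.734, 0.061, -0.676, 0.034]
ft_force: [1.0, 0.4, -2.3]
width: 0.0117
[ 0.4781 -0.3212  0.0752] [ 1.0398  0.3881 -2.2905] 0.011734113956490044 [-0.9959 -0.0332 -0.0839]
[ 3.3087 -0.0644  0.2683]
```

View pics/s12.png

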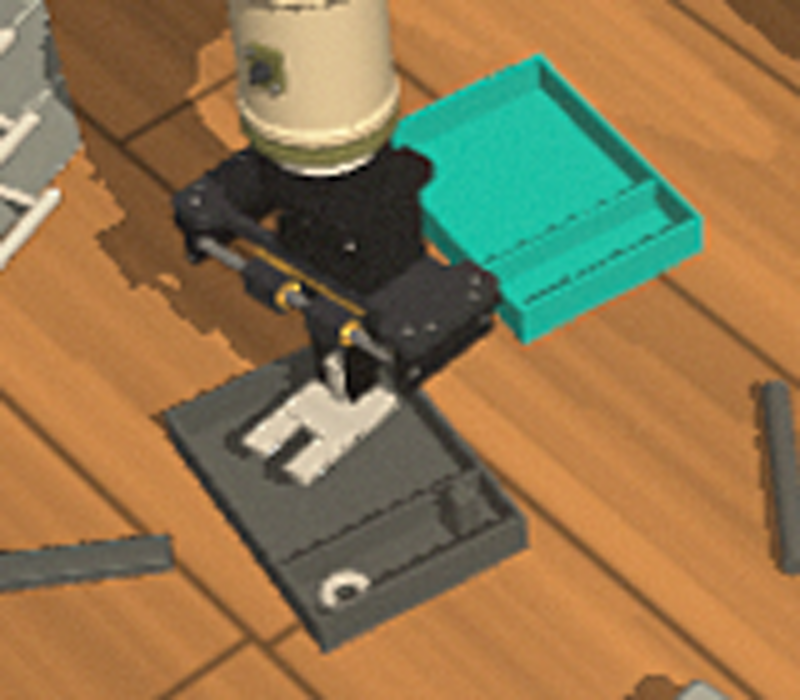

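```bash
python3 -m inch '[{"translation":[1.4,0,0.25],"spin":0},{"translation":[1.4,0,0.12],"spin":0},{"translation":[0.6,0,0.05],"spin":0},{"translation":[0.2,0,0],"spin":0},{"translation":[0,0,0],"spin":0}]' ; python3 - <<'E'
from h import *
st=r.read_state();M=R.from_quat(st['eef_rot']).as_matrix();print(st['ee_pos'],st['ft_force'],st['width'],M[2])
E
```

```text
time: 18.6
ee_pos: [0.4778, -0.3206, 0.0384]
eef_rot: [0.734, 0.061, -0.675, 0.035]
ft_force: [-0.8, 0.3, -3.0]
width: 0.0118
[ 0.4778 -0.3206  0.0384] [-0.8127  0.2521 -3.0358] 0.011750102546254765 [-0.9958 -0.0313 -0.0862]
```

```bash
python3 -m inch '[{"translation":[0.15,0,0.01],"spin":0},{"translation":[0.1,0,0],"spin":0}]' ; python3 - <<'E'
from h import *
st=r.read_state();print(st['ee_pos'],st['ft_force'])
E
python3 -m inch '[{"translation":[0.15,0,0.01],"spin":0},{"translation":[0.1,0,0],"spin":0}]' ; python3 - <<'E'
from h import *
st=r.read_state();print(st['ee_pos'],st['ft_force'],st['width'])
im=optics.camera("scene");crop(im,145,60,305,200,5,"pics/s13.png")
im=optics.camera("side");crop(im,250,120,350,220,6,"pics/d13.png")
E
```

```text
time: 18.85
ee_pos: [0.4783, -0.3208, 0.037]
eef_rot: [0.735, 0.061, -0.675, 0.035]
ft_force: [-5.7, 3.0, 10.5]
width: 0.0113
[ 0.4783 -0.3208  0.037 ] [-5.7272  3.0492 10.5101]
time: 19.1
ee_pos: [0.4789, -0.3211, 0.0371]
eef_rot: [0.735, 0.06, -0.674, 0.035]
ft_force: [-2.9, 1.8, 6.6]
width: 0.0116
[ 0.4789 -0.3211  0.0371] [-2.901   1.8264  6.5588] 0.011618630149843545
```

View pics/s13.png

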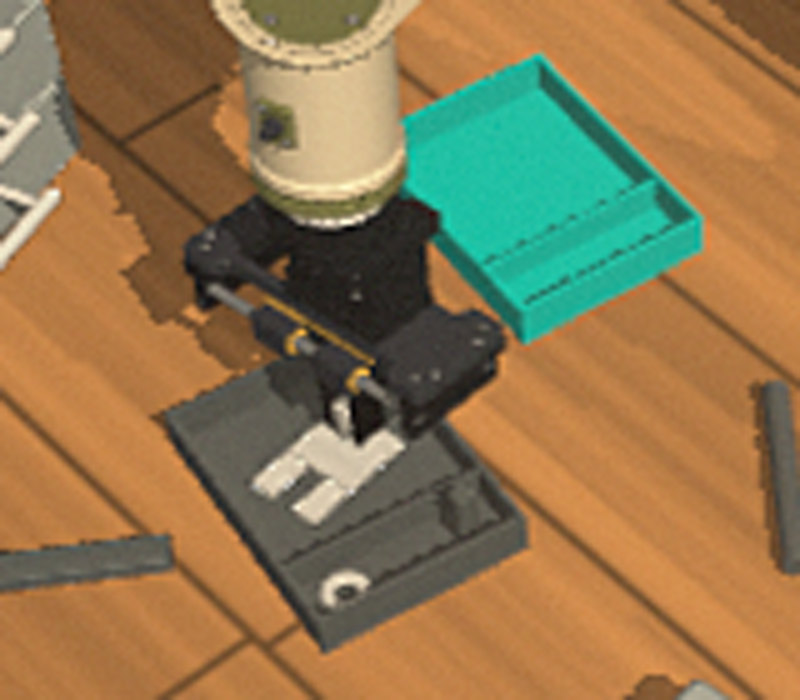

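View pics/d13.png

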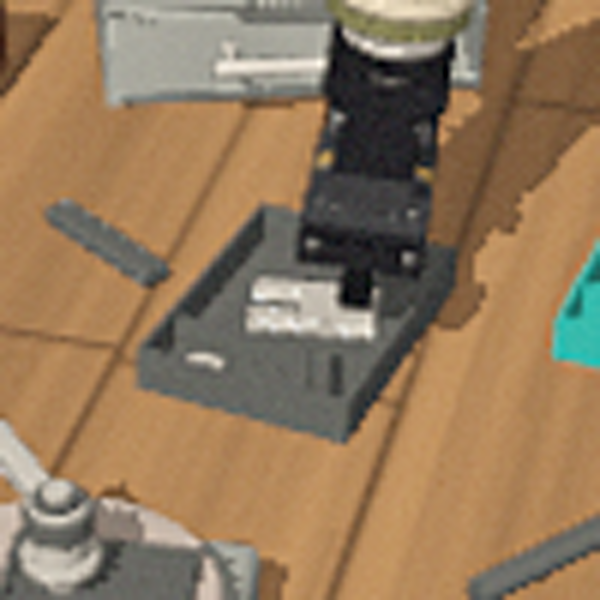

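Both views show the plate flat on the large compartment's floor, and contact was felt at TCP z 37 mm. I'll release with a limited opening and rise.

```bash
python3 -m inch '[{"translation":[0,0,0],"spin":0},{"translation":[0,0,0],"spin":0},{"translation":[0,0,0],"spin":0},{"translation":[0,0,0],"spin":0},{"translation":[0,0,0],"spin":0},{"translation":[-0.5,-0.02,-0.04],"spin":0},{"translation":[-2.5,-0.08,-0.2],"spin":0},{"translation":[-5,-0.16,-0.4],"spin":0},{"translation":[-5,-0.16,-0.4],"spin":0},{"translation":[-5,-0.16,5],"spin":0},{"translation":[0,-4,4],"spin":0},{"translation":[0,0,0],"spin":0},{"translation":[0,0,0],"spin":0}]' 0.55 ; python3 - <<'E'
from h import *
st=r.read_state();print(st['ee_pos'],st['ft_force'],st['width'])
im=optics.camera("scene");crop(im,145,60,345,280,3,"pics/s14.png")
im=optics.camera("side");crop(im,200,120,350,260,5,"pics/d14.png")
S=lambda u,v,z:px2w("scene",145+u/5,60+v/5,z)
E
```

```text
time: 20.82
ee_pos: [0.3842, -0.2924, 0.213]
eef_rot: [0.736, 0.059, -0.673, 0.036]
ft_force: [0.4, 0.3, 1.0]
width: 0.0388
[ 0.3842 -0.2924  0.213 ] [0.3655 0.3373 0.956 ] 0.03878193650182509
```

View pics/s14.png

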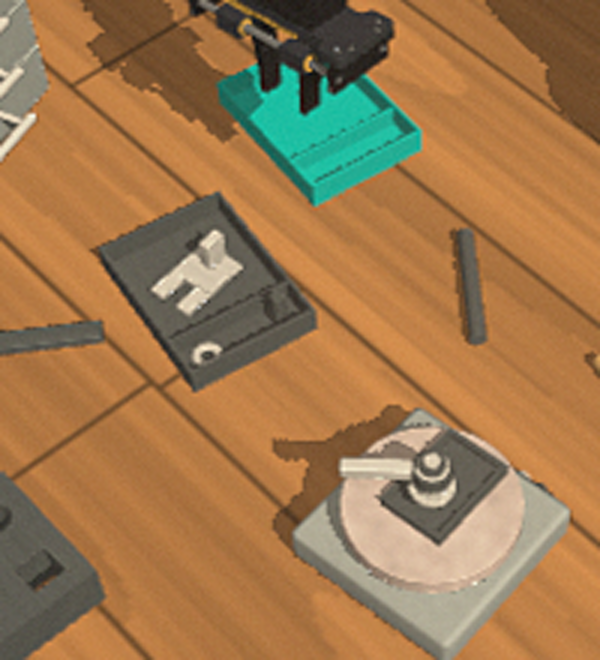

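View pics/d14.png

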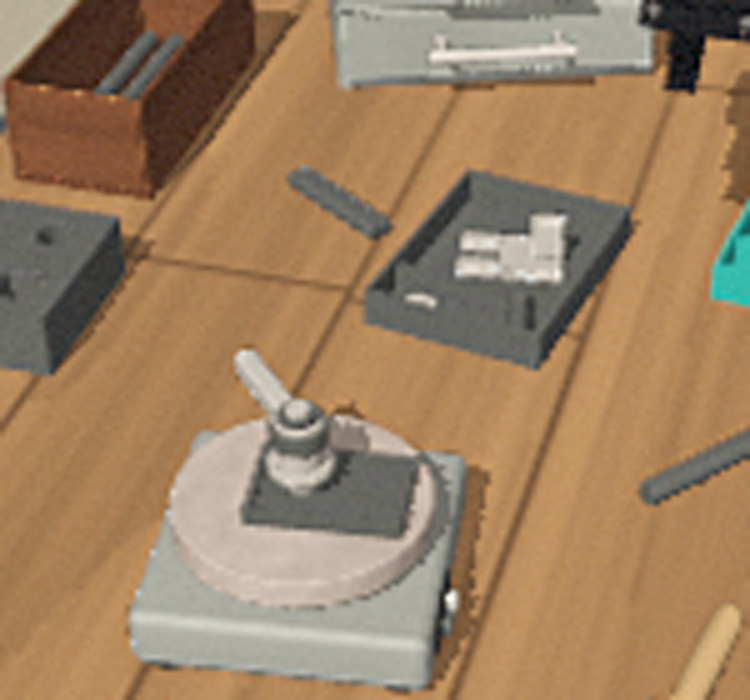

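```bash
python3 - <<'E'
from h import *
S=lambda u,v,z:px2w("scene",145+u/3,60+v/3,z)
p=(S(152,288,.016)+S(192,315,.016))/2; q=S(197,273,.016)
c=(S(98,250,.03)+S(218,195,.03)+S(316,323,.03)+S(195,388,.03))/4
th=1.405-np.pi/2;Rm=np.array([[np.cos(th),np.sin(th)],[-np.sin(th),np.cos(th)]])
print(p,q,c);print("slot end in tray",Rm@(p-c)[:2],"mid",Rm@(q-c)[:2])
E
```

```text
[ 0.5469 -0.3021  0.016 ] [ 0.5058 -0.3137  0.016 ] [ 0.5162 -0.2837  0.03  ]
slot end in tray [ 0.0333 -0.0131] mid [-0.0053 -0.0314]
```

The plate's middle is about (-5, -31) mm in the tray frame, against limits of ±50 mm (x) and -80 to +32 mm (y). It lies flat and released, and the nut is up, so I'm handing in.

```bash
python3 -c "
from bench import close_job
print(close_job())"
```

```text
the job is handed in; nothing more can be done
None
```

The job is handed in at about 21 s of the 72 s. No verdict was reported, so the results below are from my own readings.

- **Nut:** I pushed the bar clockwise with closed fingers through its play (about 2 N). The nut then gave at about 6 N and turned roughly 1.5 rad. At the keeper ring the force rose to about 14 N with no further motion, and I stopped there, below the 30 N limit. I did not measure the nut's height. The last pictures show it up under the ring with its bar where I left it.
- **Plate:** I gripped it by the tab at 30 N, lifted it about 5 mm and drew it out straight. The wrist felt only its weight, about 2.5 N. I set it down until the tray floor was felt (about 10 N), then released it.
- **Last checks:** The plate lies flat in the large compartment with its middle at about (-5, -31) mm in the tray frame, within limits. The gripper is clear. I steered clear of the oil can, hammer and turquoise tray, but made no final check that the can and hammer had not moved.
- **Disagreements:** The scene and wrist cameras differed by about 7 mm on the tray's position, so I used the mean. Pushing the nut also left the tool tilted by about 5–6°, and the moves could not correct that. The plate still stayed level.

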